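# Clamp a bonded specimen and set its curing timer

## Robot

A 6-joint arm with a two-finger parallel gripper is mounted at the origin on the work surface; the furniture and walls round the work are solid. World frame = base frame: x ahead of the robot, y to its left, z up, the work surface at z = 0. Lengths are in m, angles in rad, forces in N, time in s.
With the tool pointing down it reaches from about 0.25 to 0.775 m from the base axis. Payload 4 kg.
Tool frame: the origin (TCP) lies midway between the tips of the shut fingers; the grasp point (between the pads) lies 19 mm behind it; z points along the fingers, y is the line along which they close (so a half turn about z gives the same grasp; the last joint's range is limited). The gripper opens to 94 mm and grips with 3 to 60 N. Pads are 16 mm wide; open, the fingers measure 119 mm over their backs; the gripper's body (75 mm by 177 mm) begins 78 mm behind the grasp point.
Start: joints at [-1.399, 0.087, 1.371, -0, 1.684, -0.103], TCP at [0.149, -0.529, 0.206] pointing down, gripper open.
Joint ranges: [-3.1, 3.1], [-0.76, 2.03], [0.27, 2.55], [-1.08, 4.22], [0.17, 2.65], [-2.57, 2.57]. Speed limits (rad/s): [2.79, 2.79, 3.14, 3.14, 3.14, 3.14].

## Interface

Orientations are given as a unit quaternion [x, y, z, w].
In Python, from rig import manip gives the robot as it stands.
- The arm moves only by the tool play_rows, never from a script. Its argument "commands" is a list of rows, each a list of 6 numbers: the shift along the tool's x, y, z as a fraction of full scale, then the turn, a rotation vector about the tool's x, y, z as a fraction of full scale. In form: [[tx, ty, tz, wx, wy, wz], ...]. A call has 1 to 20 rows; each row shifts and turns the commanded pose from where the row before left it, along the tool's axes as they then stand; what a row does not reach is not made up. Full scale, the value 1, is 0.1 m for a shift and 45 degrees for a turn. A row lasts 1/8 s, in which the tool goes at most 62.5 mm and 10.7 degrees, less where a joint would pass 70% of its speed; a pose out of reach is approached as far as the arm can. A call with a number of a shift or a turn outside -1 to 1 is refused whole. A call with a gripper value outside its range is refused whole. "grip" is the opening in per cent of the stroke, from 0 (shut) to 100 (fully open), set as the call begins (left out, the last holds). The fingers move at their own pace and stop on an object; "squeeze" is the grip in N (left out, the last holds). Time passes only in rows, so rows that do not move let the fingers close. It gives the time, the measured TCP pose, the force, the opening and the grip force at its end, in the units of the state.
- manip.get_obs(): the state, without advancing time (a new reading comes with each control period).
- manip.grab_frame(name): name is "scene" or "top" or "wrist"; returns a dict with "image" (400x640x3 uint8, blue, green, red), "vertical_fov" (degrees; the focal length in pixels is half the picture's height over the tangent of half this angle, whatever the lens; pixels are square), "cx", "cy" (the principal point, pixels), "R" (3x3) and "t" (3): a world point X has camera coordinates R X + t. Camera axes: x right, y down, z forward; pixel columns grow to the right and rows downward; lengths in m; the calibration is good to about 2 mm. The wrist camera is an equidistant fisheye: a pixel r from the principal point sees the ray r / f radians off the axis. A picture is of the moment at which its call begins. There is no depth.
- manip.sign_off(): hands the job in; it is judged then, once.
The state is a dict: "t": time; "joints": joint angles; "qvel": joint speeds; "joint_torque": joint torques, N m; "ee_pos": TCP position; "tool_rot": TCP orientation; "force": force on the tool from outside, world axes, zero at the start; "ft_torque": the same for the moment, N m; "grip_width": finger opening in m; "grip_force": force on a finger pad.
Only numpy, scipy, OpenCV 4.12 (cv2) and the standard library are available. Lean on these libraries where they do the work, as an engineer would, in place of code of your own. Each camera call takes 0.05 s, during which the arm holds its last target. There are 200 camera calls.

## Task

Clamp the bonded lap specimen for curing: lay it flat across the rubber anvil of the upright bench clamp with the middle of its overlap under the pad, slide the jaw down until the pad meets it, and screw the wing handle tight (clockwise). Then set the dial timer the proper way: twist its dial clockwise past the top mark, then back until the pointer stands at the steel rider on the rim, without shifting the rider. Do not push the brush or the screwdriver about.

Things in the scene. Friction and masses are not known exactly. Their poses are not given: they have to be found in the camera images.
- specimen: Loose bonded lap specimen, a flat bar 30 mm wide (its x), 200 mm long (its y), 16 mm thick, 70 to 140 g: two grey strips overlapping in the middle 40 mm, with aluminium tabs that make both ends the full 16 mm thick. The same turned end for end. Origin: centre of its underside; z up. It starts flat on the desk, lying roughly across (within 0.45 rad of world y).
- clamp: Upright bench clamp, fixed to the desk; base 150 x 100 x 14 mm (x, y, z), origin under its centre, +x away from the robot within 0.3 rad. A 130 mm high bar stands at x = +62 mm; the jaw's sleeve (36 x 30 mm) slides on it and carries an 18 mm wide arm toward -x, ending in a boss of radius 16 mm at x = -20 mm, y = 0. Open at the robot's side: load the specimen from there, held by an overhanging end.
- anvil (a point): Centre of the top of the rubber anvil, 60 x 60 mm, 20 mm above the desk, on the clamping axis. Axes as the clamp's: the specimen is to lie along its y.
- clamp_jaw (a joint): How far the jaw has slid down from its topmost place, m, 0 to 0.06. It stays where it is left; to push it down takes about 10 N at the wing handle. Its pad meets a specimen on the anvil at about 0.045.
- pad_face (a point): Centre of the underside of the clamp's steel pad (28 mm across), which faces the anvil.
- wing (a point): Centre of the wing handle on top of the clamp screw, on the clamping axis: a bar 60 mm long (this point's x), 13 mm thick (y), 24 mm high (z up, 12 mm each way). A collar of radius 13 mm lies directly below it. Once the jaw is down, the top of the clamp's bar stands 30 mm above this point, 82 mm behind it. Grip it to push the jaw down and to turn the screw; it keeps its height on the jaw.
- clamp_screw (a joint): Angle of the wing handle, rad, 0 to 6 (starts at 0 to 0.3), growing clockwise from above, which lowers the pad 2.4 mm a radian relative to the jaw. A jaw pushed down onto the work springs up by about 1 mm when let go; as the screw tightens, its arm tilts up a little and binds. A turn of about 1.5 rad from there makes it tight (8 N or more); more turning does no harm.
- timer_body: Dial timer, fixed to the desk: a white round body of radius 56 mm and height 36 mm; origin at the centre of its underside. Its minute marks run clockwise, seen from above, over 100 degrees (20 minutes) from the body's -x direction; the top mark is the last, longest and thickest one.
- dial_grip (a point): Centre of the dial's finger bar: 60 mm long (this point's x), 14 mm thick (its y), 26 mm high (z, up; 13 mm above and below this point), on the timer's axis.
- dial (a joint): Dial angle, rad; 0 at the first mark, 1.75 at the top mark, stop at 2.25; grows clockwise seen from above. It stays where it is left. Only an angle of 1.80 or more is clearly past the top mark.
- pointer (a point): Tip of the dial's pointer, 46 mm from the timer's axis.
- top_mark (a point): The top mark, 46 mm from the timer's axis.
- set_mark (a point): Tip of the small steel rider clipped on the timer's rim, at the set time, 46 mm from the axis; it sits at a different mark each time. The pointer, when at the rider, coincides with this point in plan.
- brush: Brush, 139 mm long, a bystander.
- screwdriver: Screwdriver, 125 mm long, a bystander.
Things that resemble listed ones, but are neither listed nor needed, are in the scene too. What is shaped like the timer_body but blue is not meant.

How it is judged:
On the way, in this order (a step that is already met when the one before it is completed fails the run):
1. the specimen lies on the anvil, its middle under the pad (horizontal distance between specimen and anvil below 0.014 m and z of specimen in the frame of anvil below 0.003 m and angle between the y axis of specimen and the y axis of anvil, either way round below 0.2 rad), for 0.2 s.
2. the jaw has been slid down until the pad is at the specimen (z of pad_face in the frame of anvil below 0.0195 m), for 0.2 s.
3. the screw is tight: the pad presses the specimen with the clamp let go (contact force between clamp_pad and specimen above 4 N and value of joint clamp_screw above 0.5 rad and contact force between the fingers and clamp below 0.5 N), for 0.2 s.
4. the dial has been twisted past the top mark (value of joint dial above 1.79 rad), for 0.1 s.
5. the dial has been turned back to the rider (horizontal distance between pointer and set_mark below 0.005 m), for 0.2 s.
At the end, for the whole second after the job is handed in: The specimen lies flat on the anvil, its middle within 14 mm of the clamping axis and its length within 0.2 rad of the anvil's y, pressed by the pad with more than 4 N; the timer's pointer stands within 5 mm (about one and a quarter minutes) of the rider's tip (all of step 1 and contact force between clamp_pad and specimen above 4 N and horizontal distance between pointer and set_mark below 0.005 m and linear speed of specimen below 0.02 m/s); the robot touches nothing.
It fails at once if the rider on the timer's rim is shifted (distance of set_mark from where it was at the start of the episode above 0.005 m).
It fails at once if the brush is shifted (distance of brush from where it was at the start of the episode above 0.03 m).
It fails at once if the screwdriver is shifted (distance of screwdriver from where it was at the start of the episode above 0.03 m).
It also fails if it takes over 70 s, if anything falls off the work surface, if the arm or the gripper's body presses on something with over 40 N, if the wrist force passes 120 N, or if a joint passes its speed limit or range.

## Working session

There is one attempt and no reset: what is moved stays moved. The work goes in short steps, Python scripts to look and compute and a tool call to move; the robot and the scene stay as the last step left them, time stands still between calls to the robot, and variables do not carry over. Pictures are saved under pics/ and viewed, at most 10 in all, crops included, and the job is handed in when it is done.

Besides the shell and the picture viewer there is one more tool, called after "Call:" as a command line: name --pt "numbers of a row" for each row, then --argument value for the rest. play_rows: Moves the arm, as the interface text tells. Its arguments: {"type":"object","properties":{"commands":{"type":"array","items":{"type":"array","items":{"type":"number"}}},"grip":{"type":"number"},"squeeze":{"type":"number"}},"required":["commands"]}

```bash
mkdir -p pics; cat > h.py <<'E'
import numpy as np, cv2
from scipy.spatial.transform import Rotation as Ro
from rig import manip
def grab(name,fn=None):
    f=manip.grab_frame(name)
    if fn: cv2.imwrite('pics/'+fn,f['image']); np.savez('pics/'+fn[:-4]+'.npz',**f)
    return f
def load(fn): 
    d=np.load('pics/'+fn+'.npz'); return {k:d[k] for k in d}
def ray(f,u,v,fish=False):
    F=200/np.tan(np.radians(float(f['vertical_fov']))/2)
    x,y=u-f['cx'],v-f['cy']
    if fish:
        r=np.hypot(x,y); th=r/F; d=np.array([x/r*np.sin(th),y/r*np.sin(th),np.cos(th)]) if r>0 else np.array([0,0,1.])
    else: d=np.array([x/F,y/F,1.])
    R=f['R'];return -R.T@f['t'], R.T@d
def at(f,u,v,z,fish=False):
    c,d=ray(f,u,v,fish); return c+d*(z-c[2])/d[2]
def proj(f,X,fish=False):
    F=200/np.tan(np.radians(float(f['vertical_fov']))/2)
    p=f['R']@np.array(X)+f['t']
    if fish:
        r=np.hypot(p[0],p[1]); th=np.arctan2(r,p[2]); return np.array([f['cx']+F*th*p[0]/r,f['cy']+F*th*p[1]/r])
    return np.array([f['cx']+F*p[0]/p[2],f['cy']+F*p[1]/p[2]])
def st():
    o=manip.get_obs(); print(o['t'],np.round(o['ee_pos'],4),np.round(o['tool_rot'],4),np.round(o['force'],1),o['grip_width'],o['grip_force']); return o
def togo(target,yaw=None):
    """shift (tool axes, units of 0.1m) to target; yaw = desired world angle of tool y axis mod pi"""
    o=manip.get_obs();R=Ro.from_quat(o['tool_rot']).as_matrix()
    print('shift/0.1:',np.round(R.T@(np.array(target)-o['ee_pos'])/0.1,3))
    if yaw is not None:
        cur=np.arctan2(R[1,1],R[0,1]); d=(yaw-cur+np.pi/2)%np.pi-np.pi/2
        print('cur yaw y',cur,'wz units (tool z down => -):',np.round(-d/(np.pi/4),3),'j6',o['joints'][5])
E
python3 - <<'E'
from h import *
st()
for n in('top','scene','wrist'):
    f=grab(n,n+'0.png'); print(n,f['vertical_fov'],np.round(-f['R'].T@f['t'],3))
E
```

```text
0.0 [ 0.1491 -0.5288  0.2043] [ 0.9906  0.137  -0.     -0.0011] [-0.2  0.3 -0.7] 0.09402875230753584 0.0
top 47.773298675327 [0.408 0.026 1.302]
scene 49.625537350491356 [-0.044 -0.645  1.211]
wrist 65.70646984690485 [ 0.226 -0.507  0.383]
```

View pics/top0.png

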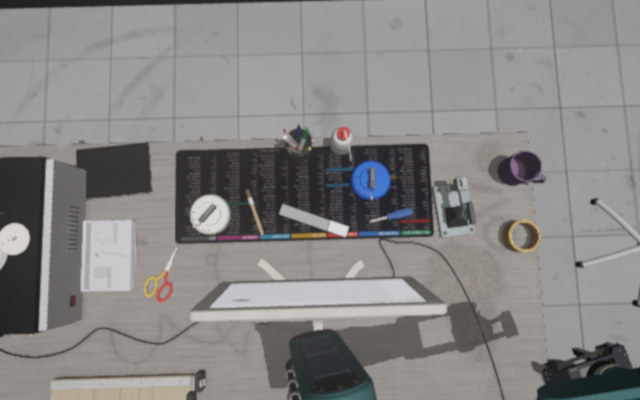

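View pics/scene0.png

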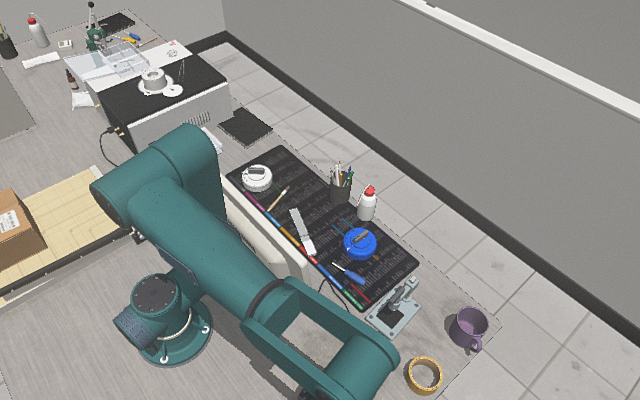

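The scene: clamp at top px (455,207), specimen at (315,220), white timer at (210,214), blue decoy at (370,180), brush at (254,212), screwdriver at (392,216). A monitor stands between the robot base and the work. I'll zoom in.

```bash
python3 - <<'E'
from h import *
f=load('top0'); im=f['image']
a=cv2.resize(im[160:260,170:340],None,fx=4.7,fy=4.7,interpolation=cv2.INTER_CUBIC)[:, :800]
b=cv2.resize(im[160:260,340:510],None,fx=4.7,fy=4.7,interpolation=cv2.INTER_CUBIC)[:, :800]
cv2.imwrite('pics/crop1.png',np.vstack([a,b])[:, :])
a=cv2.resize(im[165:250,180:360],None,fx=4.4,fy=3.5,interpolation=cv2.INTER_CUBIC)
b=cv2.resize(im[165:250,340:520],None,fx=4.4,fy=3.5,interpolation=cv2.INTER_CUBIC)
cv2.imwrite('pics/crop1.png',np.vstack([a,b]))
print(a.shape)
for n,u,v in [('timer',210,214),('spec',315,220),('clamp',455,207),('brush',254,212),('screwdr',392,216),('blue',370,180),('matBL',177,242),('matTR',428,145)]: print(n,at(f,u,v,0.02))
for n,u,v in [('monitor top edge L',220,283),('R',412,280),('front L',190,320),('front R',445,315)]: print(n,at(f,u,v,0.0),at(f,u,v,0.3))
E
```

```text
(298, 792, 3)
timer [0.52430376 0.31892906 0.02      ]
spec [0.49912737 0.02088895 0.02      ]
clamp [ 0.52543188 -0.37953338  0.02      ]
brush [0.52662722 0.19382919 0.02      ]
screwdr [ 0.50458075 -0.19847914  0.02      ]
blue [ 0.60987232 -0.14019911  0.02      ]
matBL [0.44753528 0.41192665 0.02      ]
matTR [ 0.70804584 -0.31277065  0.02      ]
monitor top edge L [0.32897357 0.29506098 0.        ] [0.34720824 0.2330937  0.3       ]
R [ 0.32235863 -0.25016471  0.        ] [ 0.34211805 -0.18645658  0.3       ]
front L [0.22889452 0.37946473 0.        ] [0.27019757 0.29804225 0.3       ]
front R [ 0.22270787 -0.33802255  0.        ] [ 0.26543695 -0.25406305  0.3       ]
```

View pics/crop1.png

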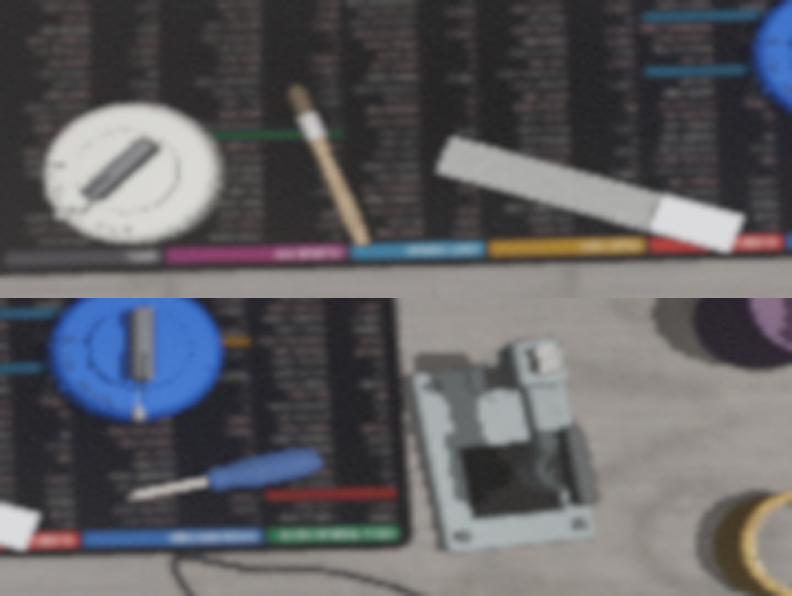

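View pics/wrist0.png

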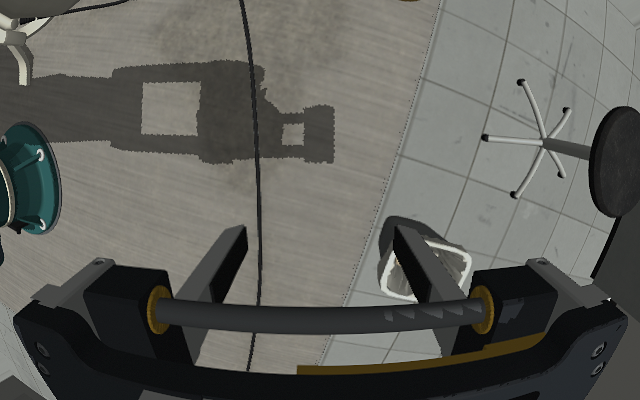

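Call:
play_rows --pt "0 0 -0.4 0 0 0" --pt "0 0 -0.4 0 0 0" --pt "0 0 -0.4 0 0 0" --pt "0.4 -0.1 0 0 0 0" --pt "0.4 -0.1 0 0 0 0" --pt "0.4 -0.1 0 0 0 0" --pt "0.4 -0.1 0 0 0 0" --pt "0.4 -0.1 0 0 0 0" --pt "0.4 -0.1 0 0 0 0" --pt "0.4 -0.1 0 0 0 0" --pt "0 0 0 0 0 0" --pt "0 0 0 0 0 0"

```text
t: 1.65
ee_pos: [0.3994, -0.3862, 0.3251]
tool_rot: [0.991, 0.137, -0.0, -0.0]
force: [0.7, -0.7, 0.2]
grip_width: 0.0939
grip_force: 0.0
```

```bash
python3 - <<'E'
from h import *
o=st(); print(o['joints'])
f=grab('wrist','w1.png'); print(np.round(-f['R'].T@f['t'],3), np.round(f['R'],2))
E
```

```text
1.65 [ 0.3994 -0.3862  0.3251] [ 9.906e-01  1.369e-01 -5.000e-04 -1.000e-04] [ 0.7 -0.7  0.2] 0.09385878597252974 0.0
[-8.70228649e-01  1.09157897e-01  1.11157376e+00 -7.11625293e-04
  1.92161160e+00  4.25572635e-01]
[ 0.476 -0.364  0.504] [[ 0.27 -0.96 -0.  ]
 [-0.93 -0.26  0.27]
 [-0.26 -0.07 -0.96]]
```

View pics/w1.png

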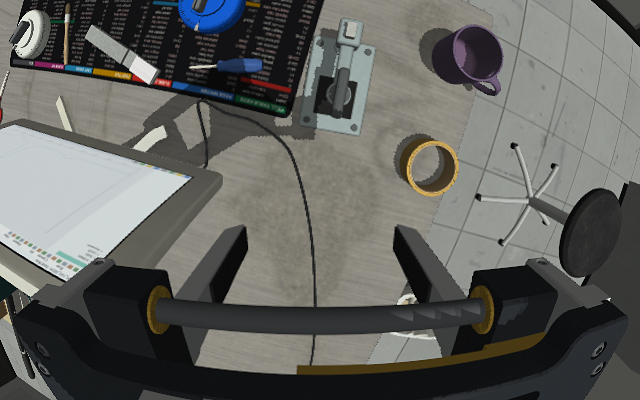

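The wrist view shows the clamp at about px (342,80), the specimen at (120,53), and the monitor at lower left. I'll zoom on the clamp and specimen.

```bash
python3 - <<'E'
from h import *
im=load('w1')['image']
a=cv2.resize(im[10:145,300:385],None,fx=4.4,fy=4.4,interpolation=cv2.INTER_CUBIC)
b=cv2.resize(im[15:90,75:170],None,fx=4.4,fy=4.4,interpolation=cv2.INTER_CUBIC)
t=cv2.resize(im[0:60,0:75],None,fx=4.4,fy=4.4,interpolation=cv2.INTER_CUBIC)
c=np.zeros((594,374+418,3),np.uint8); c[:,:374]=a; c[:330,374:]=b; c[330:,374:704]=t
cv2.imwrite('pics/crop2.png',c)
E
```

```text
(no output)
```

View pics/crop2.png

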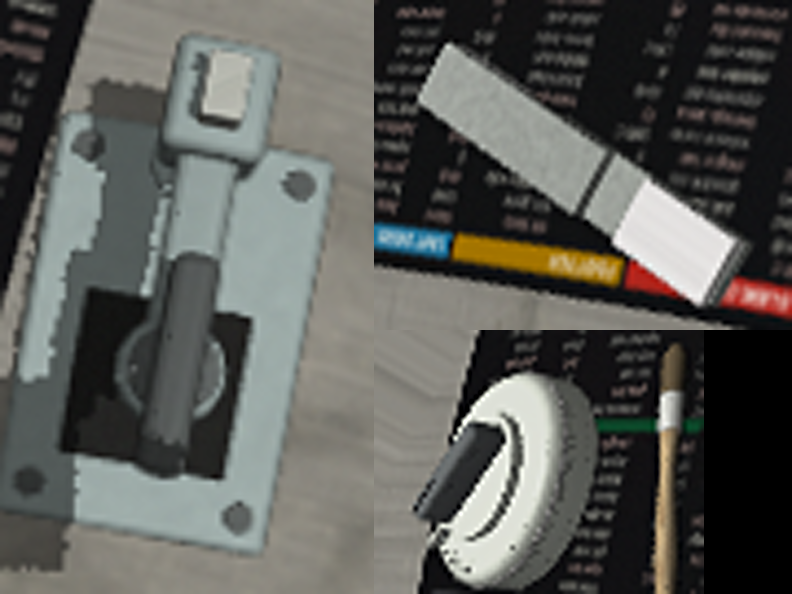

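```bash
python3 - <<'E'
from h import *
from scipy.optimize import least_squares
f=load('w1')
P=lambda u,v:(300+u/4.4,10+v/4.4)
S=lambda u,v:(75+(u-374)/4.4,15+v/4.4)
obs=[((.075,.05,.014),P(68,113)),((.075,-.05,.014),P(334,158)),((-.075,-.05,.014),P(264,554)),
((.01,.03,.02),P(88,287)),((.01,-.03,.02),P(252,318)),((-.05,-.03,.02),P(223,480)),((-.05,.03,.02),P(60,448))]
def fit(obs,x0):
    def r(x):
        c,s=np.cos(x[2]),np.sin(x[2])
        return np.concatenate([proj(f,(x[0]+c*p[0]-s*p[1],x[1]+s*p[0]+c*p[1],p[2]),True)-np.array(q) for p,q in obs])
    o=least_squares(r,x0); print(np.round(o.x,4),np.round(o.fun,1)); return o.x
c=fit(obs,[.525,-.38,0.])
R=lambda a:np.array([[np.cos(a),-np.sin(a)],[np.sin(a),np.cos(a)]])
print('anvil',c[:2]+R(c[2])@[-.02,0])
h=.016
s=fit([((-.015,.1,h),S(418,100)),((.015,.1,h),S(449,43)),((.015,-.1,h),S(739,238)),((-.015,-.1,h),S(702,304))],[.5,.02,-.3])
print('wing heights check')
for z in (.13,.14,.15,.16,.17):
    print(z,[np.round(R(c[2]).T@(at(f,*P(*p),z,True)[:2]-c[:2]),4) for p in((197,255),(165,470),(183,360))])
f=load('top0')
q=lambda u,v:(180+u/4.4,165+v/3.5)
fit0=fit
def fit2(obs,x0):
    def r(x):
        c,s=np.cos(x[2]),np.sin(x[2])
        return np.concatenate([proj(f,(x[0]+c*p[0]-s*p[1],x[1]+s*p[0]+c*p[1],p[2]))-np.array(w) for p,w in obs])
    o=least_squares(r,x0); print('top',np.round(o.x,4),np.round(o.fun,1))
fit2([((-.015,.1,h),q(437,174)),((.015,.1,h),q(455,137)),((.015,-.1,h),q(744,214)),((-.015,-.1,h),q(725,251))],[.5,.02,-.3])
for k in(1,):
  q2=lambda u,v:(340+u/4.4,165+(v-298)/3.5)
  fit2([((.075,.05,.014),q2(415,372)),((-.075,.05,.014),q2(447,550)),((-.075,-.05,.014),q2(592,537))],[.525,-.38,0])
E
```

```text
[ 0.5201 -0.3795  0.1039] [-1.4 -1.6  1.  -0.   0.2  1.1 -0.4 -0.3  0.7 -0.3  0.5  0.3 -0.6  0.8]
anvil [ 0.50015897 -0.38155566]
[ 0.5012  0.0223 -0.3526] [-0.4  0.2 -0.4 -0.6  0.2  0.1  0.2  0.2]
wing heights check
0.13 [array([ 0.0119, -0.0001]), array([-0.0482, -0.0019]), array([-0.0175, -0.0014])]
0.14 [array([0.0105, 0.0004]), array([-0.048 , -0.0013]), array([-0.0181, -0.0009])]
0.15 [array([0.009 , 0.0009]), array([-0.0478, -0.0008]), array([-0.0188, -0.0003])]
0.16 [array([0.0076, 0.0015]), array([-0.0477, -0.0002]), array([-0.0195,  0.0003])]
0.17 [array([0.0061, 0.002 ]), array([-0.0475,  0.0004]), array([-0.0201,  0.0009])]
top [ 0.4984  0.0236 -0.3525] [-0.1 -0.5 -0.8  0.1 -0.1  0.5  1.  -0.1]
top [ 0.5191 -0.38    0.0755] [-0.5 -0.7 -0.7  0.3  1.1  0.4]
```

Call:
play_rows --pt "0.3 -0.3 0 0 0 0" --pt "0.3 -0.45 0 0 0 0" --pt "0.25 -0.45 0 0 0 0" --pt "0.25 -0.45 0 0 0 0" --pt "0.25 -0.45 0 0 0 0" --pt "0.25 -0.45 0 0 0 0" --pt "0.25 -0.45 0 0 0 0" --pt "0.25 -0.45 0 0 0 0" --pt "0.25 -0.45 0 0 0 0" --pt "0.15 -0.35 0 0 0 0" --pt "0 0 0.3 0 0 -0.2" --pt "0 0 0.3 0 0 -0.2" --pt "0 0 0.3 0 0 -0.2" --pt "0 0 0.3 0 0 -0.2" --pt "0 0 0.3 0 0 -0.2" --pt "0 0 0.3 0 0 -0.2" --pt "0 0 0 0 0 0"

```text
t: 3.82
ee_pos: [0.5231, 0.0894, 0.1427]
tool_rot: [0.822, 0.57, -0.003, -0.001]
force: [0.8, -1.0, -0.6]
grip_width: 0.0939
grip_force: 0.0
```

```bash
python3 - <<'E'
from h import *
st(); d=np.array([.345,.938,0]); togo(np.array([.500,.023,.003])+.078*d,-.3525)
f=grab('wrist','w2.png')
E
```

```text
3.825 [0.5231 0.0894 0.1427] [ 0.8215  0.5702 -0.0027 -0.0014] [ 0.8 -1.  -0.6] 0.09391796239247456 0.0
shift/0.1: [0.08  0.02  1.397]
cur yaw y -0.35736081231506184 wz units (tool z down => -): -0.006 j6 0.4200915282211839
```

Call:
play_rows --pt "0.08 0.02 0.3 0 0 0" --pt "0 0 0.3 0 0 0" --pt "0 0 0.3 0 0 0" --pt "0 0 0.25 0 0 0" --pt "0 0 0.15 0 0 0" --pt "0 0 0.08 0 0 0" --pt "0 0 0 0 0 0"

```text
t: 4.75
ee_pos: [0.5301, 0.0976, 0.008]
tool_rot: [0.821, 0.571, 0.0, 0.0]
force: [0.5, -0.3, 0.2]
grip_width: 0.0941
grip_force: 0.0
```

Call:
play_rows --pt "0 0 0 0 0 0" --pt "0 0 0 0 0 0" --pt "0 0 0 0 0 0" --pt "0 0 0 0 0 0" --pt "0 0 0 0 0 0" --pt "0 0 0 0 0 0" --pt "0 0 0 0 0 0" --pt "0 0 0 0 0 0" --grip 0 --squeeze 50

```text
t: 5.75
ee_pos: [0.5296, 0.0977, 0.0074]
tool_rot: [0.82, 0.572, -0.0, -0.0]
force: [0.2, 0.1, 0.3]
grip_width: 0.0296
grip_force: 50.0
```

Call:
play_rows --pt "0 0 -0.1 0 0 0" --pt "0 0 -0.2 0 0 0" --pt "0 0 -0.3 0 0 0" --pt "0 0 -0.4 0 0 0" --pt "0 0 -0.4 0 0 -0.15" --pt "0 0 -0.4 0 0 -0.15" --pt "0 0 -0.4 0 0 -0.15" --pt "0 0 -0.3 0 0 -0.13" --pt "0 0 0 0 0 0"

```text
t: 6.88
ee_pos: [0.5309, 0.0978, 0.2611]
tool_rot: [0.671, 0.742, 0.003, 0.002]
force: [-0.2, -0.2, -0.5]
grip_width: 0.0295
grip_force: 50.0
```

```bash
python3 - <<'E'
from h import *
st(); togo([.432,-.308,.25],.10)
f=grab('wrist','w3.png')
g=grab('scene','s3.png')
E
```

```text
6.875 [0.5309 0.0978 0.2611] [0.6706 0.7418 0.0025 0.0024] [-0.2 -0.2 -0.5] 0.029515642234627423 49.987822473049164
shift/0.1: [-3.938 -1.394  0.102]
cur yaw y 0.10082905858823007 wz units (tool z down => -): 0.001 j6 -0.023660952940127697
```

View pics/w3.png

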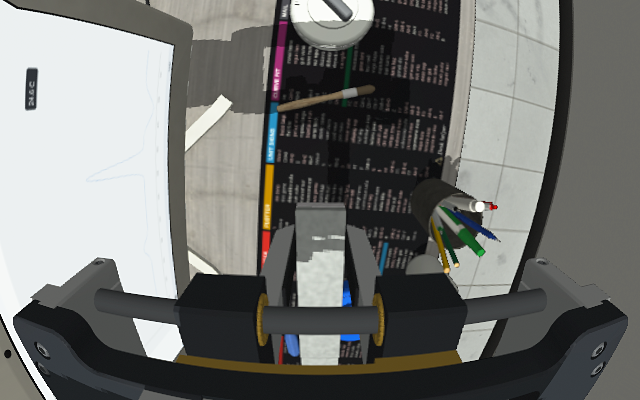

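The specimen is held between the fingers, with its near end at about px (297–345, 203). I'll check the tilt by projection.

```bash
python3 - <<'E'
from h import *
f=load('w3');o=manip.get_obs();R=Ro.from_quat(o['tool_rot']).as_matrix()
for d in (0,.1,.2):
    for y in(-.015,.015):
        r=np.array([.02*np.cos(d)+(0.0086)*np.sin(d)*0,y,-.0086+.02*np.sin(d)])
        print(d,np.round(proj(f,o['ee_pos']+R@r,True),1))
g=load('s3'); 
for x in(.02,-.18): print([np.round(proj(g,o['ee_pos']+R@np.array([x,y,-.0086])),0) for y in(-.015,.015)])
E
```

```text
0 [292.5 212.1]
0 [342.6 212. ]
0.1 [292.7 211.1]
0.1 [342.4 211.1]
0.2 [293.  210.6]
0.2 [342.1 210.5]
[array([285., 162.]), array([292., 157.])]
[array([334., 197.]), array([341., 191.])]
```

Call:
play_rows --pt "-0.2 -0.07 0 0 0 0" --pt "-0.4 -0.14 0 0 0 0" --pt "-0.4 -0.14 0 0 0 0" --pt "-0.4 -0.14 0 0 0 0" --pt "-0.4 -0.14 0 0 0 0" --pt "-0.4 -0.14 0 0 0 0" --pt "-0.4 -0.14 0 0 0 0" --pt "-0.4 -0.14 0 0 0 0" --pt "-0.4 -0.14 0 0 0 0" --pt "-0.3 -0.14 0 0 0 0" --pt "-0.24 -0.06 0 0 0 0" --pt "0 0 0 0 0 0"

```text
t: 8.48
ee_pos: [0.4302, -0.309, 0.2544]
tool_rot: [0.672, 0.741, -0.0, -0.003]
force: [-0.2, 0.4, -1.5]
grip_width: 0.0296
grip_force: 50.0
```

```bash
python3 - <<'E'
from h import *
st(); togo([.432,-.308,.03],.10)
g=grab('scene','s4.png'); o=manip.get_obs();R=Ro.from_quat(o['tool_rot']).as_matrix()
q=[proj(g,o['ee_pos']+R@np.array([x,y,-.0086])) for x in(.02,-.18) for y in(-.015,.015)]
print(np.round(q))
q=np.array(q);c=q.mean(0).astype(int); print(c)
h=load('s4')['image']; x0,y0=max(c[0]-60,0),max(c[1]-50,0)
cr=h[y0:y0+100,x0:x0+130]; cv2.imwrite('pics/crop4.png',cv2.resize(cr,None,fx=6,fy=6,interpolation=cv2.INTER_CUBIC)); print(x0,y0,np.round((q-[x0,y0])*6))
E
```

```text
8.475 [ 0.4302 -0.309   0.2544] [ 6.715e-01  7.410e-01 -1.000e-04 -2.700e-03] [-0.2  0.4 -1.5] 0.029627206577251458 49.98804420232773
shift/0.1: [-0.     0.027  2.244]
cur yaw y 0.09829963114737088 wz units (tool z down => -): -0.002 j6 -0.8281662125172247
[[354. 268.]
 [362. 261.]
 [420. 320.]
 [427. 311.]]
[390 289]
330 239 [[145. 173.]
 [190. 129.]
 [539. 484.]
 [582. 432.]]
```

View pics/crop4.png

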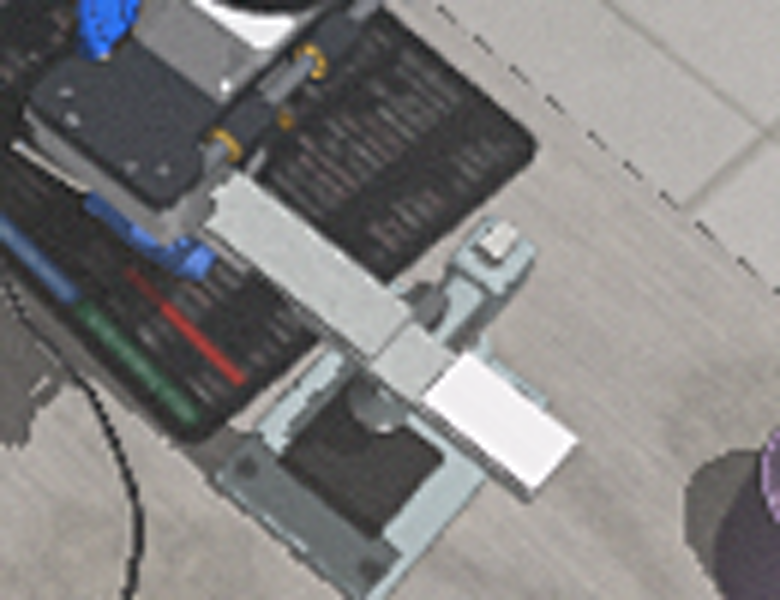

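Call:
play_rows --pt "0 0.02 0.3 0 0 0" --pt "0 0 0.4 0 0 0" --pt "0 0 0.4 0 0 0" --pt "0 0 0.4 0 0 0" --pt "0 0 0.3 0 0 0" --pt "0 0 0.2 0 0 0" --pt "0 0 0.12 0 0 0" --pt "0 0 0 0 0 0" --pt "0 0 0 0 0 0"

```text
t: 9.65
ee_pos: [0.4342, -0.3084, 0.0465]
tool_rot: [0.67, 0.742, 0.0, 0.001]
force: [0.5, 0.0, -0.9]
grip_width: 0.0293
grip_force: 50.0
```

```bash
python3 - <<'E'
from h import *
st(); togo(np.array([.500,-.3815,.040])+.079*np.array([-.0998,.995,0]),.10)
E
```

```text
9.65 [ 0.4342 -0.3084  0.0465] [0.67   0.7423 0.     0.0009] [ 0.5  0.  -0.9] 0.02928430321017746 49.98812288045883
shift/0.1: [-0.004  0.582  0.066]
cur yaw y 0.10225544881414632 wz units (tool z down => -): 0.003 j6 -0.826436594889963
```

Call:
play_rows --pt "0 0.15 0 0 0 0" --pt "0 0.15 0.03 0 0 0" --pt "0 0.15 0.03 0 0 0" --pt "0 0.13 0 0 0 0" --pt "0 0 0.04 0 0 0" --pt "0 0 0.04 0 0 0" --pt "0 0 0 0 0 0" --pt "0 0 0 0 0 0"

```text
t: 10.65
ee_pos: [0.4908, -0.3025, 0.0315]
tool_rot: [0.67, 0.742, -0.0, -0.0]
force: [1.0, 1.1, -1.0]
grip_width: 0.0295
grip_force: 50.0
```

```bash
python3 - <<'E'
from h import *
st(); togo(np.array([.500,-.3815,.028])+.079*np.array([-.0998,.995,0]),.10)
g=grab('scene','s5.png');cv2.imwrite('pics/crop5.png',cv2.resize(g['image'][250:350,330:460],None,fx=6,fy=6,interpolation=cv2.INTER_CUBIC))
E
```

```text
10.65 [ 0.4908 -0.3025  0.0315] [ 6.703e-01  7.421e-01 -1.000e-04 -0.000e+00] [ 1.   1.1 -1. ] 0.02952942483692379 49.988106563687325
shift/0.1: [-0.006  0.012  0.035]
cur yaw y 0.10153683949656812 wz units (tool z down => -): 0.002 j6 -0.7519947794400563
```

Now I'll lower it gently to contact and watch the force.

Call:
play_rows --pt "0 0.01 0.02 0 0 0" --pt "0 0 0.015 0 0 0" --pt "0 0 0 0 0 0" --pt "0 0 0 0 0 0"

```text
t: 11.2
ee_pos: [0.4922, -0.3023, 0.028]
tool_rot: [0.67, 0.742, -0.0, 0.0]
force: [-0.9, 0.0, -1.6]
grip_width: 0.0291
grip_force: 50.0
```

Call:
play_rows --pt "0 0 0.02 0 0 0" --pt "0 0 0 0 0 0" --pt "0 0 0 0 0 0"

```text
t: 11.58
ee_pos: [0.4924, -0.3022, 0.0265]
tool_rot: [0.67, 0.742, 0.0, 0.0]
force: [-0.6, 2.4, 4.0]
grip_width: 0.0292
grip_force: 50.0
```

Call:
play_rows --pt "0 0 0 0 0 0" --pt "0 0 0 0 0 0" --pt "0 0 0 0 0 0" --pt "0 0 0 0 0 0" --pt "0 0 -0.2 0 0 0" --pt "0 0 -0.4 0 0 0" --pt "0 0 -0.5 0 0 0" --pt "0 0 -0.5 0 0 0" --pt "0 0 -0.5 0 0 0" --pt "0 0 -0.4 0 0 0" --pt "0 0 0 0 0 0" --grip 60

```text
t: 12.95
ee_pos: [0.4935, -0.3032, 0.2807]
tool_rot: [0.67, 0.742, 0.0, 0.005]
force: [0.4, -0.4, 0.5]
grip_width: 0.0562
grip_force: 0.0
```

```bash
python3 - <<'E'
from h import *
st(); togo([.5,-.3815,.25],.10+np.pi/2)
g=grab('scene','s6.png');im=g['image'].astype(int)
a=.10
def pr(cx,cy,a,l):
    R=np.array([[np.cos(a),-np.sin(a)],[np.sin(a),np.cos(a)]]);
    return np.array([proj(g,[*(np.array([cx,cy])+R@p),.036]) for p in l])
L=[(-.015,-.1),(.015,-.1),(.015,-.043),(-.015,-.043)]
q=pr(.5,-.3815,a,L); print('pred tab',np.round(q,1),q.mean(0))
m=(im.min(2)>205).astype(np.uint8); x,y=q.mean(0).astype(int); m[:y-35]=0;m[y+35:]=0;m[:,:x-35]=0;m[:,x+35:]=0
n,l,s,c=cv2.connectedComponentsWithStats(m)
for i in range(1,n):
    if s[i,4]>15: print(s[i],c[i],np.round(cv2.boxPoints(cv2.minAreaRect(np.argwhere(l==i)[:,::-1].astype(np.float32))),1).tolist())
cv2.imwrite('pics/crop6.png',cv2.resize(g['image'][250:350,330:460],None,fx=6,fy=6,interpolation=cv2.INTER_CUBIC))
E
```

```text
12.95 [ 0.4935 -0.3032  0.2807] [6.701e-01 7.422e-01 3.000e-04 4.500e-03] [ 0.4 -0.4  0.5] 0.05618044846821899 0.0
shift/0.1: [-0.784 -0.017  0.312]
cur yaw y 0.10204217663205806 wz units (tool z down => -): -1.997 j6 -0.750790173012909
pred tab [[415.9 339.3]
 [422.  331.8]
 [405.7 318.7]
 [399.5 325.9]] [410.78355379 328.91629009]
[400 320  21  19 196] [410.35714286 328.80612245] [[399.6000061035156, 326.20001220703125], [405.70001220703125, 318.70001220703125], [421.29998779296875, 331.3999938964844], [415.1000061035156, 338.8999938964844]]
```

Call:
play_rows --pt "-0.39 -0.01 0 0 0 0" --pt "-0.39 -0.01 0 0 0 0" --pt "0 0 0 0 0 -0.2" --pt "0 0 0 0 0 -0.2" --pt "0 0 0 0 0 -0.2" --pt "0 0 0 0 0 -0.2" --pt "0 0 0 0 0 -0.2" --pt "0 0 0 0 0 -0.2" --pt "0 0 0 0 0 -0.2" --pt "0 0 0 0 0 -0.2" --pt "0 0 0 0 0 -0.2" --pt "0 0 0 0 0 -0.2" --pt "0 0 0 0 0 0" --pt "0 0 0 0 0 0"

```text
t: 14.75
ee_pos: [0.4978, -0.3798, 0.2744]
tool_rot: [-0.05, 0.999, 0.001, -0.001]
force: [-0.4, 1.2, -0.4]
grip_width: 0.0563
grip_force: 0.0
```

```bash
python3 - <<'E'
from h import *
o=st(); togo([.5,-.3815,.139],.10+np.pi/2); print(o['joints'])
f=grab('wrist','w7.png'); f['image']
for p in ([.47,-.3845,.157],[.53,-.3785,.157],[.5,-.3815,.157]): print(np.round(proj(f,p,True)))
E
```

```text
14.75 [ 0.4978 -0.3798  0.2744] [-4.990e-02  9.988e-01  9.000e-04 -9.000e-04] [-0.4  1.2 -0.4] 0.05627804806614993 0.0
shift/0.1: [-0.022 -0.022  1.354]
cur yaw y 1.6705412063841998 wz units (tool z down => -): -0.0 j6 -2.4126820625442327
[-7.42120125e-01  2.61568769e-01  1.03445720e+00 -7.00201702e-05
  1.84813443e+00 -2.41268206e+00]
[317. 163.]
[317. 221.]
[317. 193.]
```

View pics/w7.png

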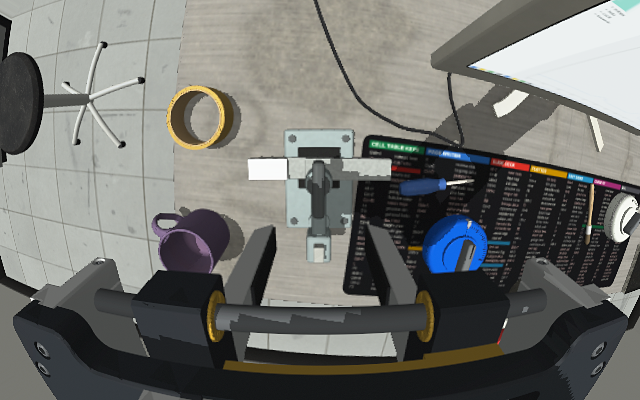

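The wing lies at px (318,163) to (318,215), as predicted, and the specimen lies across the anvil. I'll go down on the wing.

Call:
play_rows --pt "-0.02 -0.02 0.3 0 0 0" --pt "0 0 0.4 0 0 0" --pt "0 0 0.3 0 0 0" --pt "0 0 0.2 0 0 0" --pt "0 0 0.1 0 0 0" --pt "0 0 0.04 0 0 0" --pt "0 0 0 0 0 0" --pt "0 0 0 0 0 0"

```text
t: 15.8
ee_pos: [0.5008, -0.3823, 0.1433]
tool_rot: [-0.051, 0.999, -0.001, 0.001]
force: [-0.7, 0.1, -0.2]
grip_width: 0.0564
grip_force: 0.0
```

Call:
play_rows --pt "0 0 0 0 0 0" --pt "0 0 0 0 0 0" --pt "0 0 0 0 0 0" --pt "0 0 0 0 0 0" --pt "0 0 0 0 0 0" --pt "0 0 0 0 0 0" --grip 0 --squeeze 60

```text
t: 16.55
ee_pos: [0.5003, -0.3814, 0.1419]
tool_rot: [-0.051, 0.999, 0.0, -0.0]
force: [-0.1, 1.5, 0.0]
grip_width: 0.0121
grip_force: 60.0
```

Call:
play_rows --pt "0 0 0.05 0 0 0" --pt "0 0 0.08 0 0 0" --pt "0 0 0.08 0 0 0" --pt "0 0 0.08 0 0 0" --pt "0 0 0.06 0 0 0" --pt "0 0 0.03 0 0 0" --pt "0 0 0 0 0 0" --pt "0 0 0 0 0 0"

```text
t: 17.55
ee_pos: [0.4999, -0.3818, 0.106]
tool_rot: [-0.051, 0.999, -0.0, -0.0]
force: [-3.9, 3.0, 7.8]
grip_width: 0.0122
grip_force: 60.0
```

Call:
play_rows --pt "0 0 0.04 0 0 0" --pt "0 0 0.03 0 0 0" --pt "0 0 0.02 0 0 0" --pt "0 0 0 0 0 0" --pt "0 0 0 0 0 0"

```text
t: 18.18
ee_pos: [0.5003, -0.3821, 0.1026]
tool_rot: [-0.051, 0.999, -0.002, 0.001]
force: [-8.5, 6.7, 23.8]
grip_width: 0.012
grip_force: 60.1
```

Call:
play_rows --pt "0 0 0.02 0 0 0" --pt "0 0 0.01 0 0 0" --pt "0 0 0 0 0 0"

```text
t: 18.55
ee_pos: [0.5005, -0.3823, 0.1023]
tool_rot: [-0.051, 0.999, -0.002, 0.002]
force: [-11.5, 9.3, 32.4]
grip_width: 0.0121
grip_force: 60.2
```

Call:
play_rows --pt "0 0 -0.04 0 0 0" --pt "0 0 -0.03 0 0 0.1" --pt "0 0 0 0 0 0.2" --pt "0 0 0 0 0 0.2" --pt "0 0 0 0 0 0.2" --pt "0 0 0 0 0 0.2" --pt "0 0 0 0 0 0.2" --pt "0 0 0 0 0 0.2" --pt "0 0 0 0 0 0"

```text
t: 19.68
ee_pos: [0.5016, -0.3815, 0.1047]
tool_rot: [0.443, 0.896, 0.0, 0.002]
force: [-3.0, 6.2, 17.1]
grip_width: 0.0121
grip_force: 60.1
```

```bash
python3 - <<'E'
from h import *
o=st(); togo([.5,-.3815,.1],.10+np.pi/2); print(np.round(o['ft_torque'],2))
E
```

```text
19.675 [ 0.5016 -0.3815  0.1047] [0.4435 0.8963 0.     0.0025] [-3.   6.2 17.1] 0.012110355782578136 60.106374621391296
shift/0.1: [ 0.01  -0.013  0.047]
cur yaw y 0.6518529914330932 wz units (tool z down => -): -1.297 j6 -1.3928909489516266
[ 1.16  0.74 -0.01]
```

Call:
play_rows --pt "0 0 0 0 0 0.2" --pt "0 0 0 0 0 0.2" --pt "0 0 0 0 0 0.2" --pt "0 0 0 0 0 0.2" --pt "0 0 0 0 0 0.2" --pt "0 0 0 0 0 0.2" --pt "0 0 0 0 0 0.2" --pt "0 0 0 0 0 0.2" --pt "0 0 0 0 0 0"

```text
t: 20.8
ee_pos: [0.5022, -0.3816, 0.1074]
tool_rot: [0.886, 0.465, 0.002, 0.003]
force: [-4.9, 7.5, 24.4]
grip_width: 0.0121
grip_force: 60.4
```

```bash
python3 - <<'E'
from h import *
o=st(); togo([.5,-.3815,.1],.10+np.pi/2); print(np.round(o['ft_torque'],2))
E
```

```text
20.8 [ 0.5022 -0.3816  0.1074] [0.8856 0.4645 0.0021 0.003 ] [-4.9  7.5 24.4] 0.012082970824422648 60.355743169784546
shift/0.1: [-0.012 -0.019  0.074]
cur yaw y -0.6045930857975639 wz units (tool z down => -): 1.103 j6 -0.13625614243985398
[ 1.72  1.15 -0.01]
```

Call:
play_rows --pt "0 0 -0.03 0 0 0" --pt "0 0 -0.03 0 0 0" --pt "0 0 -0.02 0 0 0" --pt "0 0 0 0 0 0" --pt "0 0 0 0 0 0"

```text
t: 21.42
ee_pos: [0.5017, -0.3813, 0.1081]
tool_rot: [0.885, 0.465, 0.001, 0.001]
force: [4.1, 4.0, 6.1]
grip_width: 0.0121
grip_force: 60.1
```

```bash
python3 - <<'E'
from h import *
o=st(); togo([.5,-.3815,.1],.10+np.pi/2); print(np.round(o['ft_torque'],2))
E
```

```text
21.425 [ 0.5017 -0.3813  0.1081] [8.855e-01 4.647e-01 1.400e-03 7.000e-04] [4.1 4.  6.1] 0.012093925623592357 60.073925256729126
shift/0.1: [-0.011 -0.013  0.081]
cur yaw y -0.6041974534636881 wz units (tool z down => -): 1.103 j6 -0.13698324659049982
[ 0.84 -0.44 -0.03]
```

Call:
play_rows --pt "0 0 -0.02 0 0 0.2" --pt "0 0 0 0 0 0.2" --pt "0 0 0 0 0 0.2" --pt "0 0 0 0 0 0.2" --pt "0 0 0 0 0 0.2" --pt "0 0 0 0 0 0.2" --pt "0 0 0 0 0 0.2" --pt "0 0 0 0 0 0.2" --pt "0 0 0 0 0 0.2" --pt "0 0 0 0 0 0.2" --pt "0 0 0 0 0 0.2" --pt "0 0 0 0 0 0"

```text
t: 22.92
ee_pos: [0.502, -0.3821, 0.1121]
tool_rot: [0.928, -0.372, 0.003, 0.0]
force: [2.0, 3.7, 11.3]
grip_width: 0.0123
grip_force: 60.1
```

```bash
python3 - <<'E'
from h import *
o=st(); togo([.5,-.3815,.1],.10+np.pi/2); print(np.round(o['ft_torque'],2))
E
```

```text
22.925 [ 0.502  -0.3821  0.1121] [ 9.283e-01 -3.719e-01  2.500e-03  2.000e-04] [ 2.   3.7 11.3] 0.012305223680084134 60.05488157272339
shift/0.1: [-0.019  0.009  0.121]
cur yaw y -2.333003286071887 wz units (tool z down => -): -1.098 j6 1.5917155128233262
[ 0.88 -0.08 -0.01]
```

Call:
play_rows --pt "0 0 -0.04 0 0 0.1" --pt "0 0 -0.005 0 0 0.2" --pt "0 0 -0.005 0 0 0.2" --pt "0 0 -0.005 0 0 0.2" --pt "0 0 0 0 0 0.1" --pt "0 0 0 0 0 0" --pt "0 0 0 0 0 0"

```text
t: 23.8
ee_pos: [0.5015, -0.3818, 0.1139]
tool_rot: [0.769, -0.64, 0.001, -0.001]
force: [4.6, 1.8, 0.7]
grip_width: 0.0122
grip_force: 60.1
```

```bash
python3 - <<'E'
from h import *
o=st(); togo([.5,-.3815,.1],.10+np.pi/2); print(np.round(o['ft_torque'],2))
E
```

```text
23.8 [ 0.5015 -0.3818  0.1139] [ 7.686e-01 -6.397e-01  9.000e-04 -6.000e-04] [4.6 1.8 0.7] 0.012173041746730265 60.08224368095398
shift/0.1: [-0.006  0.014  0.139]
cur yaw y -2.959079949114663 wz units (tool z down => -): -1.895 j6 2.2176712823440234
[ 0.33 -0.91  0.02]
```

Call:
play_rows --pt "0 0 0 0 0 0" --pt "0 0 0 0 0 0" --pt "0 0 0 0 0 0" --pt "0 0 -0.1 0 0 0" --pt "0 0 -0.3 0 0 0" --pt "0 0 -0.4 0 0 0" --pt "0 0 -0.4 0 0 0" --pt "0 0 -0.4 0 0 0" --pt "0 0 0 0 0 -0.2" --pt "0 0 0 0 0 -0.2" --pt "0 0 0 0 0 -0.2" --pt "0 0 0 0 0 -0.2" --pt "0 0 0 0 0 -0.2" --pt "0 0 0 0 0 -0.2" --pt "0 0 0 0 0 -0.2" --pt "0 0 0 0 0 -0.2" --pt "0 0 0 0 0 0" --grip 60

```text
t: 25.92
ee_pos: [0.5003, -0.3819, 0.2754]
tool_rot: [0.998, -0.068, 0.0, 0.0]
force: [-0.8, -0.0, 0.1]
grip_width: 0.0564
grip_force: 0.0
```

```bash
python3 - <<'E'
from h import *
o=st(); print(o['joints'])
g=grab('scene','s8.png');f=grab('wrist','w8.png');im=g['image'].astype(int)
m=(im.min(2)>205).astype(np.uint8); x,y=411,329; m[:y-35]=0;m[y+35:]=0;m[:,:x-35]=0;m[:,x+35:]=0
n,l,s,c=cv2.connectedComponentsWithStats(m)
for i in range(1,n):
    if s[i,4]>15: print(s[i],c[i],np.round(cv2.boxPoints(cv2.minAreaRect(np.argwhere(l==i)[:,::-1].astype(np.float32))),1).tolist())
# wing height from wrist: dark-bar not analysed here; predicted pixels for candidate heights
for z in (.115,.125,.135,.145): print(z,np.round(proj(f,[.5,-.3815,z],True)),np.round(proj(g,[.5,-.3815,z])))
t=at(load('top0'),210,214,.036);print('timer',t); togo([t[0]-.08,t[1],.25],np.pi/2)
E
```

```text
25.925 [ 0.5003 -0.3819  0.2754] [ 9.977e-01 -6.770e-02  4.000e-04  5.000e-04] [-0.8 -0.   0.1] 0.05644248417515619 0.0
[-7.41928720e-01  2.66456515e-01  1.02653149e+00 -3.08554338e-04
  1.84746363e+00  9.64272389e-01]
[400 320  22  19 198] [410.43939394 328.81313131] [[399.6000061035156, 326.20001220703125], [405.79998779296875, 318.6000061035156], [421.3999938964844, 331.5], [415.29998779296875, 339.0]]
0.115 [320. 181.] [395. 300.]
0.125 [320. 183.] [395. 298.]
0.135 [320. 185.] [396. 297.]
0.145 [320. 187.] [397. 295.]
timer [0.5228527  0.31527456 0.036     ]
shift/0.1: [-1.515 -6.829  0.245]
cur yaw y -1.7068785212098365 wz units (tool z down => -): -0.173 j6 0.9649247377012083
```

Call:
play_rows --pt "-0.01 -0.3 0 0 0 0" --pt "-0.01 -0.45 0 0 0 0" --pt "-0.01 -0.45 0 0 0 0" --pt "-0.01 -0.45 0 0 0 0" --pt "-0.01 -0.45 0 0 0 0" --pt "-0.01 -0.45 0 0 0 0" --pt "-0.01 -0.45 0 0 0 0" --pt "-0.01 -0.45 0 0 0 0" --pt "-0.01 -0.45 0 0 0 0" --pt "-0.01 -0.45 0 0 0 0" --pt "-0.01 -0.45 0 0 0 0" --pt "-0.01 -0.45 0 0 0 0" --pt "0 -0.45 0 0 0 0" --pt "0 -0.45 0 0 0 0" --pt "0 -0.3 0 0 0 0" --pt "0 0 0 0 0 0"

```text
t: 28.02
ee_pos: [0.5741, 0.2609, 0.2738]
tool_rot: [0.998, -0.066, -0.0, 0.0]
force: [0.2, -0.8, 0.5]
grip_width: 0.0564
grip_force: 0.0
```

Call:
play_rows --pt "0 0 0 0 0 -0.22" --pt "0 0 0 0 0 -0.22" --pt "0 0 0 0 0 -0.22" --pt "0 0 0 0 0 -0.22" --pt "0 0 0 0 0 -0.22" --pt "0 0 0 0 0 -0.22" --pt "0 0 0 0 0 -0.22" --pt "0 0 0 0 0 -0.22" --pt "0 0 0 0 0 -0.22" --pt "0 0 0 0 0 -0.22" --pt "0 0 0 0 0 -0.22" --pt "0 0 0 0 0 -0.22" --pt "0 0 0 0 0 -0.22" --pt "0 0 0 0 0 -0.22" --pt "0 0 0 0 0 0" --pt "0 0 0 0 0 0"

```text
t: 30.02
ee_pos: [0.5745, 0.2583, 0.2747]
tool_rot: [0.417, 0.909, -0.0, 0.0]
force: [0.9, 0.1, -0.4]
grip_width: 0.0563
grip_force: 0.0
```

```bash
python3 - <<'E'
from h import *
o=st(); print(o['joints'])
f=grab('wrist','w9.png')
p=proj(f,[.5228,.3153,.036],True); print(p, -f['R'].T@f['t'])
x0,y0=int(p[0])-65,max(int(p[1])-50,0)
cr=f['image'][y0:y0+100,x0:x0+130]; cv2.imwrite('pics/crop9.png',cv2.resize(cr,None,fx=6,fy=6,interpolation=cv2.INTER_CUBIC)); print(x0,y0,cr.shape)
E
```

```text
30.025 [0.5745 0.2583 0.2747] [ 4.169e-01  9.090e-01 -0.000e+00  2.000e-04] [ 0.9  0.1 -0.4] 0.05633805523800585 0.0
[ 3.32750673e-01  2.68105357e-01  1.02572682e+00 -3.41669835e-04
  1.84749420e+00 -3.78156845e-01]
[318.36237765 111.69887664] [0.52252271 0.31930217 0.45363054]
253 61 (100, 130, 3)
```

View pics/crop9.png

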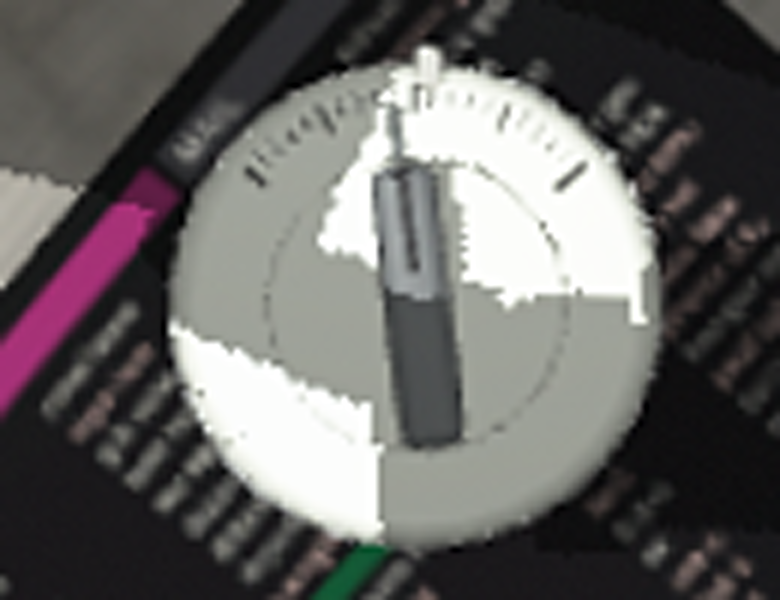

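Timer face (crop, 6x, origin 253,61): centre is about (416,305) and the dial bar runs (405,165) to (432,448). The pointer tip is near (389,102). The rider is on the rim at (428,60), next to the 10-minute mark at (420,95). The first mark is at (257,180) and the top mark at (572,178).

```bash
cat > tm.py <<'E'
from h import *
f=load('w9'); P=lambda u,v,z:at(f,253+u/6,61+v/6,z,True)[:2]
H=.036
rim=np.array([P(*p,H*.8) for p in((170,300),(660,300),(416,548))])
marks=[P(*p,H) for p in((257,180),(328,120),(420,95),(503,118),(572,178))]
# centre by circle fit of marks (algebraic) and ring
A=np.array(marks+[]);M=np.c_[2*A,np.ones(5)];s=np.linalg.lstsq(M,(A**2).sum(1),rcond=None)[0]
print('circle fit centre',s[:2],'r',np.sqrt(s[2]+s[0]**2+s[1]**2))
c2=np.mean([P(265,305,H),P(570,305,H)],0);bar=np.mean([P(405,165,H+.03),P(432,448,H+.03)],0);print('ring',c2,'bar ctr @.066',bar,'rim',rim[:2].mean(0))
for n,c in(('fit',s[:2]),('ring',c2)):
    an=lambda p:np.arctan2(*(p-c)[::-1])
    print(n,'marks',[round(an(m),3) for m in marks],'rider',round(an(P(428,60,H)),3),round(an(P(425,85,H)),3),'pointer',round(an(P(389,102,H+.004)),3), 'r',np.linalg.norm(P(389,102,H+.004)-c))
d=P(405,165,H+.03)-P(432,448,H+.03);print('bar yaw',np.arctan2(d[1],d[0]),'len',np.linalg.norm(d))
E
python3 tm.py
```

```text
circle fit centre [0.52377554 0.32225173] r 0.04219080291263547
ring [0.52703253 0.31903597] bar ctr @.066 [0.52723832 0.31876896] rim [0.52568827 0.3198532 ]
fit marks [np.float64(-3.021), np.float64(2.766), np.float64(2.261), np.float64(1.808), np.float64(1.321)] rider 2.23 2.238 pointer 2.427 r 0.040983331191164894
ring marks [np.float64(-3.1), np.float64(2.727), np.float64(2.271), np.float64(1.86), np.float64(1.409)] rider 2.241 2.249 pointer 2.421 r 0.045551781511553646
bar yaw 2.376704641032296 len 0.05941374446195586
```

```bash
python3 - <<'E'
from h import *
st(); togo([.527,.319,.048],2.377-np.pi/2)
E
```

```text
30.075 [0.5744 0.2585 0.2746] [ 4.165e-01  9.091e-01 -1.000e-04  2.000e-04] [-0.6 -0.2 -0.5] 0.0563843386031201 0.0
shift/0.1: [0.769 0.036 2.266]
cur yaw y 0.7116518115746864 wz units (tool z down => -): -0.12 j6 -0.3787162304903826
```

Call:
play_rows --pt "0.38 0.02 0 0 0 0" --pt "0.39 0.02 0 0 0 0" --pt "0 0 0.3 0 0 -0.12" --pt "0 0 0.4 0 0 0" --pt "0 0 0.4 0 0 0" --pt "0 0 0.4 0 0 0" --pt "0 0 0.3 0 0 0" --pt "0 0 0.25 0 0 0" --pt "0 0 0.1 0 0 0" --pt "0 0 0.05 0 0 0" --pt "0 0 0 0 0 0" --pt "0 0 0 0 0 0"

```text
t: 31.58
ee_pos: [0.5277, 0.3202, 0.0558]
tool_rot: [0.372, 0.928, 0.001, 0.001]
force: [-0.2, -1.5, -0.4]
grip_width: 0.0565
grip_force: 0.0
```

```bash
python3 - <<'E'
from h import *
st(); togo([.527,.319,.048],2.377-np.pi/2)
E
```

```text
31.575 [0.5277 0.3202 0.0558] [3.719e-01 9.283e-01 8.000e-04 8.000e-04] [-0.2 -1.5 -0.4] 0.05649109286726414 0.0
shift/0.1: [-0.003 -0.014  0.078]
cur yaw y 0.8087110033915934 wz units (tool z down => -): 0.003 j6 -0.3551174521900879
```

Down another 7 mm, then close.

Call:
play_rows --pt "0 -0.01 0.04 0 0 0" --pt "0 0 0.03 0 0 0" --pt "0 0 0 0 0 0"

```text
t: 31.95
ee_pos: [0.5259, 0.3189, 0.0469]
tool_rot: [0.372, 0.928, -0.0, -0.0]
force: [-0.5, 0.6, 0.6]
grip_width: 0.0564
grip_force: 0.0
```

Call:
play_rows --pt "0 0 0 0 0 0" --pt "0 0 0 0 0 0" --pt "0 0 0 0 0 0" --pt "0 0 0 0 0 0" --pt "0 0 0 0 0 0" --pt "0 0 0 0 0 0" --grip 0 --squeeze 30

```text
t: 32.7
ee_pos: [0.5259, 0.3187, 0.0475]
tool_rot: [0.372, 0.928, -0.001, -0.0]
force: [-1.6, -2.3, 2.1]
grip_width: 0.0137
grip_force: 30.0
```

```bash
python3 - <<'E'
from h import *
st(); togo([.527,.319,.048],2.24-np.pi/2)
E
```

```text
32.7 [0.5259 0.3187 0.0475] [ 3.718e-01  9.283e-01 -6.000e-04 -2.000e-04] [-1.6 -2.3  2.1] 0.01365592117038917 29.956868290901184
shift/0.1: [-0.006  0.01  -0.005]
cur yaw y 0.8089142424575483 wz units (tool z down => -): 0.178 j6 -0.3558869134378347
```

Call:
play_rows --pt "0 0 0 0 0 0.19" --pt "0 0 0 0 0 0.19" --pt "0 0 0 0 0 0.19" --pt "0 0 0 0 0 0.19" --pt "0 0 0 0 0 0.19" --pt "0 0 0 0 0 0.19" --pt "0 0 0 0 0 0.19" --pt "0 0 0 0 0 0.19" --pt "0 0 0 0 0 0.05" --pt "0 0 0 0 0 0" --pt "0 0 0 0 0 0"

```text
t: 34.08
ee_pos: [0.5269, 0.3188, 0.0475]
tool_rot: [0.84, 0.542, 0.0, 0.0]
force: [1.8, -0.2, -0.4]
grip_width: 0.0138
grip_force: 30.0
```

```bash
python3 - <<'E'
from h import *
o=st(); togo([.527,.319,.048],2.24-np.pi/2); print(o['ft_torque'])
E
```

```text
34.075 [0.5269 0.3188 0.0475] [8.401e-01 5.425e-01 4.000e-04 4.000e-04] [ 1.8 -0.2 -0.4] 0.013823697556439155 29.975284337997437
shift/0.1: [ 0.002  0.001 -0.005]
cur yaw y -0.4240377765044672 wz units (tool z down => -): -1.392 j6 0.8767919792615586
[-0.27699142 -0.35479311 -0.03023079]
```

Call:
play_rows --pt "0 0 0 0 0 -0.2" --pt "0 0 0 0 0 -0.2" --pt "0 0 0 0 0 -0.2" --pt "0 0 0 0 0 -0.2" --pt "0 0 0 0 0 -0.2" --pt "0 0 0 0 0 -0.2" --pt "0 0 0 0 0 -0.19" --pt "0 0 0 0 0 0" --pt "0 0 0 0 0 0"

```text
t: 35.2
ee_pos: [0.526, 0.3188, 0.0475]
tool_rot: [0.437, 0.899, -0.0, -0.0]
force: [-0.4, -2.4, 0.8]
grip_width: 0.0136
grip_force: 30.0
```

Call:
play_rows --pt "0 0 0 0 0 0" --pt "0 0 0 0 0 0" --pt "0 0 0 0 0 0" --pt "0 0 -0.1 0 0 0" --pt "0 0 -0.3 0 0 0" --pt "0 0 -0.4 0 0 0" --pt "0 0 -0.5 0 0 0" --pt "0 0 -0.5 0 0 0" --pt "0 0 -0.45 0 0 0" --pt "-0.38 0 0 0 0 0" --pt "-0.38 0 0 0 0 0" --pt "0 0 0 0 0 0" --pt "0 0 0 0 0 0" --grip 60

```text
t: 36.83
ee_pos: [0.5731, 0.2598, 0.2729]
tool_rot: [0.436, 0.9, 0.0, -0.0]
force: [-0.2, -0.9, 1.1]
grip_width: 0.0564
grip_force: 0.0
```

```bash
python3 - <<'E'
from h import *
o=st(); togo([.527,.319,.25],2.24-np.pi/2)
f=grab('wrist','w10.png'); f0=load('w9')
# orthorectify both timer faces around ring centre at face height, compare
def rect(f,z):
    n=240; out=np.zeros((n,n,2),np.float32)
    for i in range(n):
        for j in range(n): out[i,j]=proj(f,[.527+(n/2-i)*.0005,.319+(n/2-j)*.0005,z],True)
    return cv2.remap(f['image'],out[...,0],out[...,1],cv2.INTER_CUBIC)
for n,g in(('before',f0),('after',f)):
    im=rect(g,.066); cv2.imwrite(f'pics/r_{n}.png',rect(g,.037))
    d=im.max(2)<135; yy,xx=np.mgrid[:240,:240]; d&=np.hypot(yy-120,xx-120)<62
    k,l,s,c=cv2.connectedComponentsWithStats(d.astype(np.uint8)); i=1+np.argmax(s[1:,4])
    (cx,cy),(w,h),a=r=cv2.minAreaRect(np.argwhere(l==i)[:,::-1].astype(np.float32))
    q=cv2.boxPoints(r); e=[q[1]-q[0],q[2]-q[1]]; e=max(e,key=np.linalg.norm)
    print(n,'ctr',cx,cy,'size mm',w/2,h/2,'yaw',np.arctan2(-e[0],-e[1])%np.pi)
E
```

```text
36.825 [0.5731 0.2598 0.2729] [ 4.365e-01  8.997e-01  3.000e-04 -1.000e-04] [-0.2 -0.9  1.1] 0.05643066147976506 0.0
shift/0.1: [0.75  0.005 0.229]
cur yaw y 0.6674775829198035 wz units (tool z down => -): -0.002 j6 -0.3321479951265595
before ctr 120.781982421875 121.34019470214844 size mm 15.393223762512207 61.21467971801758 yaw 2.3984227
after ctr 120.68885040283203 121.99707794189453 size mm 14.982752799987793 61.00203323364258 yaw 2.2419403
```

```bash
python3 - <<'E'
from h import *
yy,xx=np.mgrid[:240,:240]
for n in('before','after'):
    im=cv2.imread(f'pics/r_{n}.png').min(2).astype(np.float32)
    # refine disc centre from bright disc
    for ctr in((120.,120.),(121,121)):
        for r in(34,40,44,58,60):
            th=np.arange(1.95,2.65,.05); x=ctr[1]-2*r*np.sin(th); y=ctr[0]-2*r*np.cos(th)
            v=cv2.remap(im,x[None].astype(np.float32),y[None].astype(np.float32),cv2.INTER_LINEAR)[0]
            if ctr[0]==120: print(n,r,v.astype(int).tolist())
print(np.round(th,2).tolist())
E
```

```text
before 34 [251, 218, 211, 224, 245, 217, 254, 224, 192, 132, 133, 178, 248, 254]
before 40 [250, 250, 251, 250, 251, 251, 251, 251, 251, 120, 146, 252, 221, 174]
before 44 [252, 250, 251, 251, 251, 252, 250, 194, 210, 114, 192, 222, 148, 155]
before 58 [24, 56, 35, 11, 46, 79, 209, 101, 50, 23, 10, 19, 50, 12]
before 60 [23, 22, 21, 79, 64, 19, 26, 48, 37, 12, 17, 45, 54, 30]
after 34 [143, 153, 193, 173, 216, 176, 136, 130, 232, 254, 248, 232, 246, 241]
after 40 [250, 251, 251, 251, 253, 230, 106, 182, 255, 251, 251, 251, 253, 223]
after 44 [252, 251, 251, 251, 251, 245, 127, 137, 241, 251, 251, 254, 219, 147]
after 58 [26, 61, 38, 16, 45, 94, 162, 95, 45, 23, 10, 21, 50, 14]
after 60 [22, 21, 20, 89, 61, 24, 28, 45, 35, 13, 21, 41, 61, 25]
[1.95, 2.0, 2.05, 2.1, 2.15, 2.2, 2.25, 2.3, 2.35, 2.4, 2.45, 2.5, 2.55, 2.6]
```

```bash
python3 -c "
from rig import manip
print(manip.sign_off())"
```

```text
the job is handed in; nothing more can be done
None
```

The job is handed in at about 37 s: the specimen lies on the anvil under the pad, the screw is turned about 4.6 rad, and the dial went past the top mark to about 2.0 rad and back, the pointer now within about 0.02 rad of the rider in the last image; the pad's clamping force could not be measured directly, and the verdict was not shown.

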